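Open the child-locked grill locker

TASK

Slide the aluminium shaker along the shelf, upright and without lifting it, out of the door's way until it stands wholly on the round red-orange mat. Then open the locker: pull its door ajar until the hidden child catch stops it, reach into the gap from above, feel for the yellow catch, hold it down while pulling the door past it, and swing the door at least 60 degrees open and let go. Leave the ramekin, grate lifter, oil bottle and jar where they are.

Things in the scene. Friction and masses are not known exactly. Their poses are not given: they have to be found in the camera images.
- locker: Fixed dark steel locker on the shelf, 200 deep (x) x 300 wide (y) x 180 high, top bare. Origin: centre of its underside on the shelf; its own -x side is the open front, which faces the robot and carries the white door; z up.
- lip (a point): Middle of the top front edge of the fixed aluminium lip across the locker's front: 12 thick (own x -100 to -88 of the locker), 155 to 180 above the shelf. Between lip and ajar door is a gap open from above. Only the hidden catch crosses it, so a fingertip reaching lower than 140 above the shelf without resistance has missed it.
- door (a joint): Door angle, rad: 0 closed, grows as it opens towards the robot, limit 1.6; starts nearly closed. Hinge friction (0.25 N m) keeps it where left. The catch stops it when the gap at the catch is 33 to 50 wide (0.14 to 0.4 rad). With the catch pressed 8 or more, opening 30 further at the catch, still holding it down, frees the door; let go earlier and it hooks again. Pulling hard on it makes it hard to press.
- catch (a joint): How far the catch is pressed down, m: 0 to 0.014, spring 3 N at first, 8 N at the end. Yellow strip 18 wide, square from the door's inner face across the gap and under the lip, an upturned tooth behind the lip; it moves with the door. Its flat top is 148 above the shelf, 32 below the door's top. Its place is NOT reported: anywhere 130 to 220 from the hinge axis, new each time; length varies too.
- door_hinge (a point): Point on the vertical hinge axis at the door's top, 180 above the shelf. The axis lies in the plane of the door's inner face at its left end (locker's own x -102, y +140). The white door is 280 wide and 18 thick, its top flush with the locker's; closed, it runs from the axis along the locker's -y.
- door_handle (a point): Middle of the door's horizontal steel bar handle: 12 thick, 100 long along the door (150 to 250 from the hinge axis), 150 above the shelf, its axis 50 in front of the door's outer face (44 clear behind the bar, open from above).
- shaker: Loose brushed aluminium shaker, round, 58 diameter (60 at the cap, 67 to 78 up), 90 high, about 0.18 kg, standing in front of the door within its swing. Origin: centre of its underside; z up along it.
- mat: Round thin mat lying flat on the shelf, 120 diameter, red with an orange rim, under 2 thick, no step to slide over. Origin: its centre.
- ramekin: Loose glass ramekin, 84 diameter, 45 high. Origin: centre of its underside. Leave alone.
- lifter: Loose black plastic grate lifter lying flat along its x, about 215 long, 60 wide, 18 high. Origin: near its middle, underside. Leave alone.
- oil: Loose green glass oil bottle, 64 diameter, 210 high. Origin: centre of its underside. Leave alone.
- rub: Loose amber jar, 68 diameter, 100 high. Origin: centre of its underside. Leave alone.
Not all that is in view belongs to the job. What is shaped like the shaker but pink or turquoise is not meant.

How it is judged:
On the way, in this order (a step that is already met when the one before it is completed fails the run):
1. the shaker stands wholly on the mat (horizontal distance between shaker and mat below 0.03 m and angle between shaker's own z axis and vertical below 0.1 rad and value of joint door below 0.5 rad), for 0.2 s.
2. the catch is held down with the door ajar (value of joint catch above 0.006 m and value of joint door above 0.1 rad), for 0.1 s.
At the end, for the whole second after the job is handed in: The door stands still, open at least 60 degrees (1.03 rad); the shaker stands upright and still, wholly on the mat (its centre within 30 mm of the mat's) (value of joint door above 1.03 rad and velocity of joint door between -0.03 and 0.03 rad/s and horizontal distance between shaker and mat below 0.03 m and angle between shaker's own z axis and vertical below 0.1 rad and linear speed of shaker below 0.01 m/s); the robot touches nothing.
It fails at once if the shaker is lifted (over 12 mm) off the shelf or tipped over (height (world z) of shaker above 0.012 m or angle between shaker's own z axis and vertical above 0.35 rad).
It fails at once if a bystander is moved more than 20 mm (distance of any of ramekin, lifter, oil, rub from where it was at the start of the episode above 0.02 m).
It also fails if it takes over 67 s, if anything falls off the work surface, if the arm or the gripper's body presses on something with over 40 N, if the wrist force passes 120 N, or if a joint passes its speed limit or range.

ROBOT

A 7-joint arm with a two-finger parallel gripper is mounted at the origin on the work surface. World frame = base frame: x ahead of the robot, y to its left, z up, the work surface at z = 0. Lengths are in m, angles in rad, forces in N, time in s.
With the tool pointing down it reaches from about 0.425 to 0.875 m from the base axis. Payload 4.7 kg.
Tool frame: the origin (TCP) lies at the very end of the fingers, on their centre line; the grasp point (between the pads) lies 19 mm behind it (r.grip_point_offset is the distance from the TCP to the grasp point, in m); z points along the fingers, y is the direction in which the jaws open and shut (so a half turn about z gives the same grasp; the last joint's range is limited). The gripper opens to 87 mm and grips with 3 to 60 N. Pads are 19 mm wide; open, the fingers measure 117 mm over their backs; the gripper's body (75 mm by 190 mm) begins 51 mm behind the grasp point.
Start: joints at [1.167, 0.321, -0.07, 1.45, 0.023, 1.371, -0.057], TCP at [0.264, -0.594, 0.223] pointing down, gripper open.
Joint ranges: [-2.86, 2.86], [-0.3, 2.09], [-1.38, 1.24], [0.06, 2.45], [-1.56, 4.7], [0.09, 2.05], [-2.69, 2.69]. Speed limits (rad/s): [2.57, 2.57, 3.14, 3.14, 3.14, 3.14, 3.14].

INTERFACE

Orientations are given as a unit quaternion [x, y, z, w].
In Python, from workcell import r, optics, job gives the robot as it stands. The module is installed in compiled form; this text tells all that it offers.
- The arm moves only by the tool drive_tool, never from a script. Its argument "series" is a list of rows, each an object of numbers: "tx", "ty", "tz": the shift along the tool's x, y, z in m; "roll": the turn about the tool's z in degrees; "fingers": the finger opening in m, from 0 to 0.087. A call has 1 to 20 rows; each row is the pose to reach, as a shift and turn from the pose commanded when the call began, along the tool's axes at that moment; what a row does not reach only later rows make up. A row lasts 1/12 s, in which the tool goes at most 41.7 mm and 7.16 degrees, less where a joint would pass 70% of its speed; a pose out of reach is approached as far as the arm can. A call with a gripper value outside its range is refused whole. The fingers move at their own pace and stop on an object; "squeeze" is the grip in N (left out, the last holds). Time passes only in rows, so rows that repeat a pose let the fingers close. It gives the time, the measured TCP pose, the force and the opening at its end, in the units of the state.
- r.state(): the state, without advancing time (a new reading comes with each control period).
- optics.read_camera(name): name is "scene" or "top" or "wrist"; returns the picture (384x512x3 uint8, red, green, blue); there is no depth.
- optics.get_calibration(name): a dict with "intrinsics" (3x3 intrinsics, pixels), "R" (3x3) and "t" (3): a world point X has camera coordinates R X + t. Camera axes: x right, y down, z forward; pixel columns grow to the right and rows downward; lengths in m; the calibration is good to about 2 mm. A picture is of the moment at which its call begins: read the wrist's pose just before it. get_calibration takes no time and is no camera call; for the wrist camera it gives the pose at the moment of the call.
- job.finish_job(): hands the job in, once; it reports no verdict.
The state is a dict: "t": time; "joint_positions": joint angles; "qvel": joint speeds; "tau": joint torques, N m; "tcp_pos": TCP position; "eef_rot": TCP orientation; "ft_force": force on the tool from outside, world axes, zero at the start; "ft_torque": the same for the moment, N m; "finger_gap": opening from 0.0 (shut) to 1.0 (fully open).
Only numpy, scipy, OpenCV 4.12 (cv2) and the standard library are available. Lean on these libraries where they do the work, as an engineer would, in place of code of your own. Each camera call takes 0.05 s, during which the arm holds its last target.

## Working session

There is one attempt and no reset: what is moved stays moved. The work goes in short steps, Python scripts to look and compute and a tool call to move; the robot and the scene stay as the last step left them, time stands still between calls to the robot, and variables do not carry over. Pictures are saved under pics/ and viewed, and the job is handed in when it is done.

Besides the shell and the picture viewer there is one more tool, called after "Request:" as name([rows], argument=value, ...), one row to a line, values as JSON. drive_tool: Moves the arm, as the interface text tells. Its arguments: {"type":"object","properties":{"series":{"type":"array","items":{"type":"object","properties":{"tx":{"type":"number"},"ty":{"type":"number"},"tz":{"type":"number"},"roll":{"type":"number"},"fingers":{"type":"number"}}}},"squeeze":{"type":"number"}},"required":["series"]}

```bash
mkdir -p pics; ls
python3 - <<'E'
from workcell import r, optics, job
import cv2, numpy as np
s=r.state(); print({k:np.round(v,3).tolist() for k,v in s.items()}, r.grip_point_offset)
for n in ("scene","top","wrist"):
    im=optics.read_camera(n); cv2.imwrite(f"pics/a_{n}.png",im[:,:,::-1])
    c=optics.get_calibration(n); print(n,np.round(c['intrinsics'],1).tolist(),np.round(c['R'],3).tolist(),np.round(c['t'],3).tolist())
E
```

```text
pics
{'t': 0.0, 'joint_positions': [1.167, 0.322, -0.07, 1.452, 0.023, 1.371, -0.057], 'qvel': [-0.002, 0.002, -0.0, -0.0, -0.001, 0.001, 0.001], 'tau': [-0.0, -49.129, -0.404, -31.253, -0.064, 0.044, 0.0], 'tcp_pos': [0.263, -0.594, 0.221], 'eef_rot': [0.978, 0.207, -0.0, -0.001], 'ft_force': [0.145, -0.148, 0.193], 'ft_torque': [-0.012, -0.034, -0.049], 'finger_gap': 1.002} 0.0187
scene [[439.8, 0.0, 261.5], [0.0, 439.8, 185.5], [0.0, 0.0, 1.0]] [[-0.781, 0.624, -0.011], [0.493, 0.606, -0.624], [-0.383, -0.493, -0.781]] [0.357, -0.253, 1.702]
top [[487.6, 0.0, 259.9], [0.0, 487.6, 185.6], [0.0, 0.0, 1.0]] [[0.006, -1.0, -0.021], [-0.984, -0.002, -0.177], [0.177, 0.022, -0.984]] [0.118, 0.569, 1.433]
wrist [[319.3, 0.0, 255.6], [0.0, 319.3, 188.3], [0.0, 0.0, 1.0]] [[0.406, -0.914, -0.002], [-0.886, -0.394, 0.245], [-0.224, -0.098, -0.97]] [-0.649, -0.032, 0.39]
```

View pics/a_scene.png

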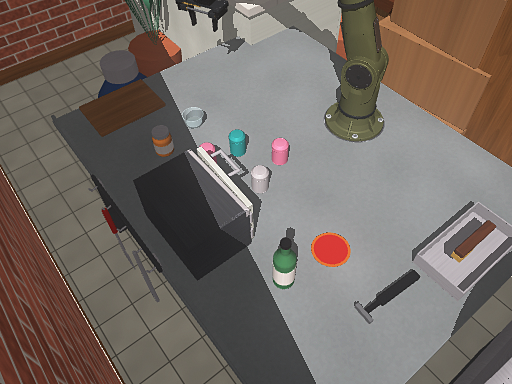

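View pics/a_top.png

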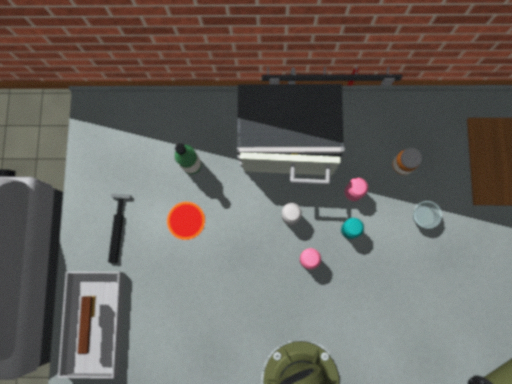

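View pics/a_wrist.png

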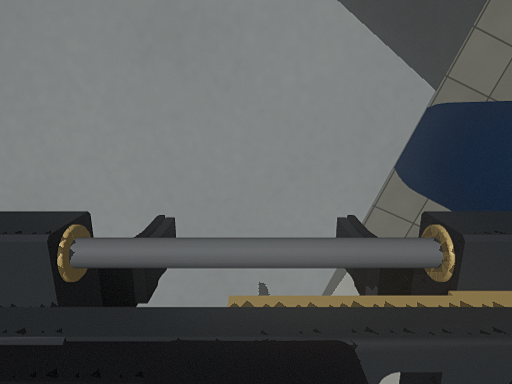

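The scene view shows the locker with its door slightly ajar at (225,175), the silver shaker at (260,178), the mat at (330,250) and the oil at (284,265). In the top view, the shaker cap is at (291,212), the mat at (186,220), the handle bar at (310,180) and the door at (290,157). The decoys are at (358,187), (352,228) and (310,258). The wrist view shows only bare shelf and the fingers.

```bash
cat > h.py <<'E'
from workcell import r, optics, job
import cv2, numpy as np
np.set_printoptions(precision=4,suppress=True)
def cast(cal,uv,z):
    K,R,t=cal['intrinsics'],cal['R'],cal['t']
    d=R.T@np.linalg.inv(K)@np.array([uv[0],uv[1],1.]); c=-R.T@t
    return c+d*(z-c[2])/d[2]
def proj(cal,X):
    p=cal['intrinsics']@(cal['R']@np.asarray(X,float)+cal['t']); return p[:2]/p[2]
def tri(obs):
    A=np.zeros((3,3));b=np.zeros(3)
    for cal,uv in obs:
        K,R,t=cal['intrinsics'],cal['R'],cal['t']
        d=R.T@np.linalg.inv(K)@np.array([uv[0],uv[1],1.]);d/=np.linalg.norm(d);c=-R.T@t
        P=np.eye(3)-np.outer(d,d);A+=P;b+=P@c
    return np.linalg.solve(A,b)
def blobs(m,amin=30):
    n,l,s,c=cv2.connectedComponentsWithStats(m.astype(np.uint8))
    return [(s[i].tolist(),c[i]) for i in range(1,n) if s[i][4]>=amin]
E
python3 - <<'E'
from h import *
T=optics.get_calibration('top');S=optics.get_calibration('scene')
t=cv2.imread('pics/a_top.png');s=cv2.imread('pics/a_scene.png')
for n,im,cal in(('top',t,T),('scene',s,S)):
    h=cv2.cvtColor(im,cv2.COLOR_BGR2HSV)
    red=((h[...,0]<15)|(h[...,0]>172))&(h[...,1]>200)&(h[...,2]>150)
    for st,c in blobs(red,200): print(n,'red',st,c,cast(cal,c,0.001))
    H=slice(100,300)
    m=np.zeros(h.shape[:2],bool); m[100:300,100:460]=((h[...,1]<40)&(h[...,2]>165))[100:300,100:460]
    for st,c in blobs(m,20): print(n,'white',st,c,cast(cal,c,0.09),cast(cal,c,0.18))
def crop(im,x,y,w,h,f,o): cv2.imwrite(o,cv2.resize(im[y:y+h,x:x+w],None,fx=f,fy=f,interpolation=cv2.INTER_CUBIC))
crop(t,150,70,200,150,4,'pics/b_top.png'); crop(s,120,120,200,150,4,'pics/b_scene.png')
E
```

```text
top red [168, 203, 36, 36, 981] [185.7115 220.3517] [0.4672 0.3525 0.001 ]
top white [100, 127, 174, 130, 9217] [168.3243 192.4594] [0.5406 0.3915 0.09  ] [0.5257 0.3723 0.18  ]
top white [238, 147, 104, 16, 1105] [288.5846 153.8253] [0.659  0.0342 0.09  ] [0.6366 0.0376 0.18  ]
top white [198, 152, 12, 9, 39] [203.5128 155.7179] [0.6528 0.2897 0.09  ] [0.6309 0.277  0.18  ]
top white [291, 168, 38, 14, 138] [309.4203 177.3841] [ 0.5871 -0.0273  0.09  ] [ 0.5693 -0.02    0.18  ]
top white [281, 203, 18, 17, 242] [289.8678 211.2769] [0.4856 0.0311 0.09  ] [0.4742 0.0347 0.18  ]
top white [414, 208, 19, 17, 192] [422.8594 216.6042] [ 0.4714 -0.3556  0.09  ] [ 0.4609 -0.3276  0.18  ]
top white [353, 211, 31, 24, 168] [370.2083 221.3512] [ 0.4569 -0.2025  0.09  ] [ 0.4473 -0.1842  0.18  ]
top white [438, 210, 6, 6, 20] [440.2 212.9] [ 0.4824 -0.4064  0.09  ] [ 0.4712 -0.3751  0.18  ]
top white [381, 218, 9, 15, 45] [385.3333 225.4444] [ 0.4452 -0.2459  0.09  ] [ 0.4363 -0.2248  0.18  ]
top white [100, 269, 18, 4, 39] [108.8718 271.2564] [0.309  0.5551 0.09  ] [0.3088 0.5256 0.18  ]
top w
[... 940 characters left out ...]
 white [268, 167, 5, 21, 22] [270.2273 176.9091] [0.4794 0.0745 0.09  ] [0.5272 0.1321 0.18  ]
scene white [417, 218, 43, 72, 1066] [443.3968 257.7336] [0.2914 0.6041 0.09  ] [0.3547 0.6178 0.18  ]
scene white [284, 226, 15, 42, 73] [293.0274 239.7945] [0.5775 0.2976 0.09  ] [0.6172 0.3367 0.18  ]
scene white [310, 230, 23, 32, 48] [316.7292 241.0833] [0.5276 0.3435 0.09  ] [0.5714 0.3788 0.18  ]
scene white [334, 232, 15, 10, 20] [341.45 235.4 ] [0.4591 0.3745 0.09  ] [0.5086 0.4072 0.18  ]
scene white [327, 243, 29, 28, 110] [344.7636 263.5273] [0.5169 0.4449 0.09  ] [0.5616 0.4718 0.18  ]
scene white [273, 267, 22, 19, 258] [282.9574 277.1822] [0.6764 0.3692 0.09  ] [0.7079 0.4024 0.18  ]
```

View pics/b_top.png

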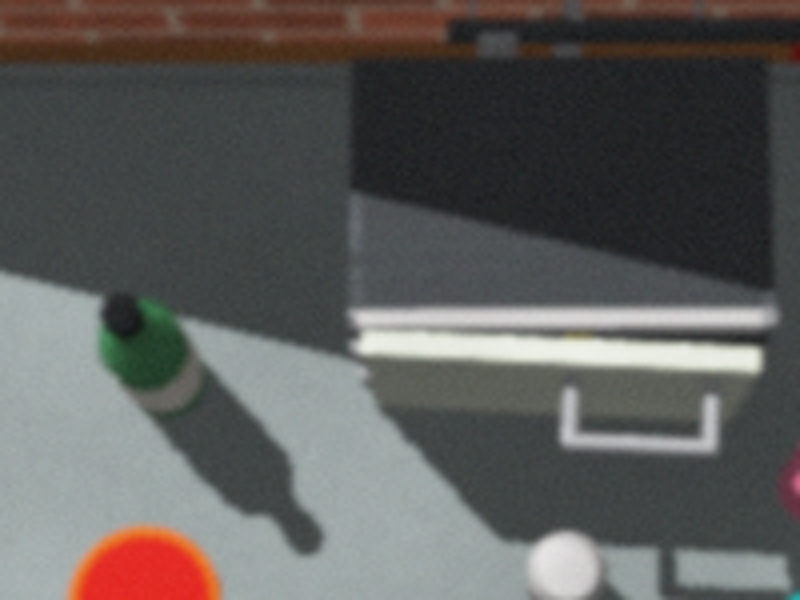

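View pics/b_scene.png

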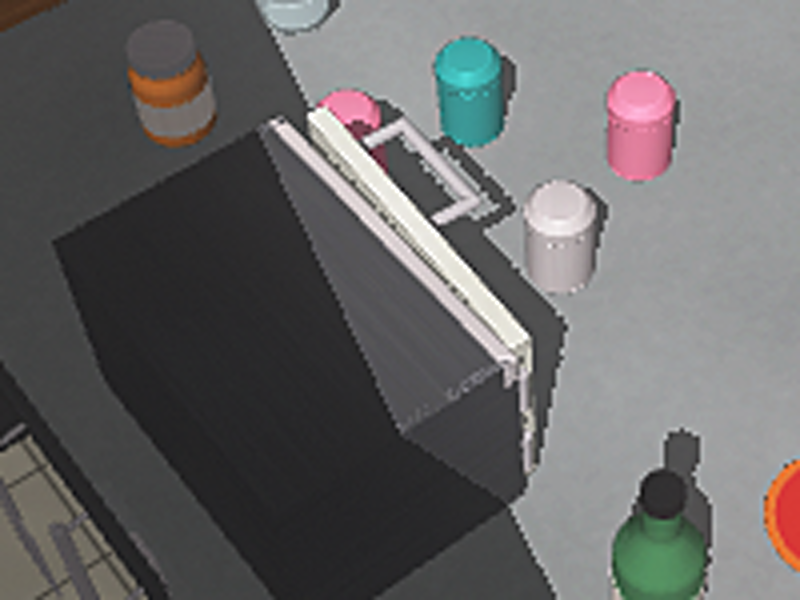

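The top crop shows a small yellow speck in the gap at crop (578,335), full image about (294.5,153.5), which looks like the catch. The lip front edge is near crop row 325, the door top near rows 335–370 and the handle bar near row 443. In the scene crop, the cap centre is around (560,205).

Run:
```python
from h import *
T=optics.get_calibration('top');S=optics.get_calibration('scene')
t=cv2.imread('pics/a_top.png');s=cv2.imread('pics/a_scene.png')
f=lambda x,y,ox,oy:(ox+(x+.5)/4-.5,oy+(y+.5)/4-.5)
# shaker cap: top centre from both views
obs=[(T,f(565,562,150,70)),(S,f(560,200,120,120))]
print('shaker top tri',tri(obs),cast(T,obs[0][1],.09),cast(S,obs[1][1],.09))
# shaker silhouette in scene: base bottom ellipse
print('base front pt scene',cast(S,f(559,290,120,120),0))
# per-column edges in top view: bright bands
g=cv2.cvtColor(t,cv2.COLOR_BGR2GRAY).astype(int)
for c in (245,260,275,290,295,310,325,335): print(c,g[144:172,c].tolist())
h=cv2.cvtColor(t,cv2.COLOR_BGR2HSV)
y=(h[...,0]>18)&(h[...,0]<34)&(h[...,1]>60); y[:140]=0;y[175:]=0
for st,c in blobs(y,1): print('yellow',st,c,cast(T,c,.148))
print(h[150:157,288:302,:].tolist()[3][:])
```

```text
shaker top tri [0.4881 0.029  0.0914] [0.489  0.0282 0.09  ] [0.4866 0.0289 0.09  ]
base front pt scene [0.5025 0.0455 0.    ]
245 [84, 87, 107, 155, 194, 209, 203, 176, 178, 219, 232, 235, 233, 221, 179, 124, 99, 94, 91, 92, 92, 96, 94, 96, 95, 98, 100, 96]
260 [81, 87, 118, 170, 200, 208, 199, 168, 156, 195, 224, 233, 232, 231, 218, 167, 117, 98, 91, 93, 93, 92, 91, 93, 92, 96, 93, 89]
275 [82, 83, 117, 169, 202, 210, 202, 164, 125, 152, 213, 233, 235, 235, 231, 209, 159, 110, 94, 95, 94, 94, 92, 94, 93, 94, 95, 93]
290 [82, 87, 118, 170, 203, 212, 202, 166, 114, 97, 157, 216, 235, 236, 236, 226, 188, 138, 104, 94, 91, 89, 97, 113, 126, 135, 139, 142]
295 [81, 87, 120, 169, 203, 212, 203, 165, 122, 110, 157, 218, 235, 239, 237, 234, 209, 154, 111, 93, 92, 89, 91, 96, 102, 105, 103, 104]
310 [79, 86, 118, 166, 202, 213, 196, 156, 101, 70, 82, 149, 212, 233, 235, 233, 223, 181, 124, 99, 98, 91, 92, 91, 91, 92, 93, 99]
325 [79, 90, 119, 173, 204, 212, 198, 155, 103, 68, 56, 110, 182, 222, 231, 233, 230, 218, 167, 112, 92, 89, 92, 90, 95, 112, 121, 128]
335 [84, 86, 117, 171, 206, 213, 199, 153, 99, 66, 40, 64, 141, 207, 231, 232, 232, 223, 187, 136, 104, 94, 91, 92, 87, 84, 78, 73]
yellow [292, 153, 5, 1, 5] [294. 153.] [0.647  0.0208 0.148 ]
[[48, 13, 100], [25, 16, 97], [30, 21, 98], [24, 47, 113], [27, 75, 119], [24, 79, 116], [26, 76, 114], [29, 65, 114], [26, 68, 113], [23, 57, 107], [30, 30, 95], [30, 9, 88], [0, 6, 82], [30, 3, 82]]
```

Run:
```python
from h import *
T=optics.get_calibration('top');S=optics.get_calibration('scene')
# lip front edge at z=.18, lip back edge
for uv in((275,151.4),(310,151.25),(335,151.15)): print('lipfront',cast(T,uv,.18))
for uv in((260,146.6),(310,146.6),(335,146.6)): print('lipback',cast(T,uv,.18))
for uv in((275,153.0),(290,153.9),(310,155.0),(325,155.6),(335,156.2)): print('door inner',cast(T,uv,.18))
for uv in((245,158.7),(260,159.3),(275,160),(290,160.8),(310,161.5),(325,162.4),(335,162.9)): print('door outer',cast(T,uv,.18))
g=cv2.cvtColor(cv2.imread('pics/a_top.png'),cv2.COLOR_BGR2GRAY).astype(int)
print('row149',g[149,232:244].tolist(),g[149,338:350].tolist())
print('row158',g[158,234:248].tolist());print('row160',g[160,334:348].tolist())
print('row180',g[176:185,300].tolist(),g[176:185,320].tolist())
print('row180',g[180,286:298].tolist(),g[180,322:334].tolist())
```

```text
lipfront [0.6436 0.0757 0.18  ]
lipfront [ 0.6441 -0.0225  0.18  ]
lipfront [ 0.6444 -0.0925  0.18  ]
lipback [0.6575 0.118  0.18  ]
lipback [ 0.6576 -0.0227  0.18  ]
lipback [ 0.6576 -0.0928  0.18  ]
door inner [0.6389 0.0757 0.18  ]
door inner [0.6364 0.0336 0.18  ]
door inner [ 0.6333 -0.0224  0.18  ]
door inner [ 0.6316 -0.0643  0.18  ]
door inner [ 0.6299 -0.0922  0.18  ]
door outer [0.6224 0.1599 0.18  ]
door outer [0.6207 0.1178 0.18  ]
door outer [0.6188 0.0757 0.18  ]
door outer [0.6165 0.0337 0.18  ]
door outer [ 0.6146 -0.0222  0.18  ]
door outer [ 0.6121 -0.064   0.18  ]
door outer [ 0.6107 -0.0918  0.18  ]
row149 [63, 68, 69, 70, 91, 121, 159, 191, 208, 213, 215, 211] [211, 204, 192, 171, 161, 144, 115, 84, 70, 67, 67, 68]
row158 [96, 86, 81, 92, 112, 139, 164, 181, 182, 179, 175, 179, 186, 188]
row160 [231, 232, 233, 233, 227, 201, 146, 94, 67, 70, 69, 67, 67, 71]
row180 [64, 79, 125, 171, 183, 154, 112, 78, 70] [69, 67, 80, 124, 172, 180, 149, 109, 76]
row180 [70, 65, 70, 92, 135, 168, 178, 178, 178, 179, 177, 179] [172, 171, 173, 182, 189, 194, 171, 128, 87, 72, 66, 72]
```

The measurements fit the sizes given:

| Item | Measured |
|---|---|
| Locker width | 0.299, yaw about 0 |
| Lip front | x about 0.644 |
| Hinge | about (0.642, 0.1725) |
| Door angle | about 0.05 rad |
| Shaker | (0.488, 0.029) |
| Mat | (0.467, 0.3525) |
| Catch (yellow seen) | y about 0.021, so 0.152 from the hinge |

Next I move above the shaker.

Request:
drive_tool([
  {"tx": 0.009, "ty": -0.01, "roll": 0.5},
  {"tx": 0.027, "ty": -0.029, "roll": 1.4},
  {"tx": 0.05, "ty": -0.053, "roll": 2.6},
  {"tx": 0.076, "ty": -0.079, "roll": 4},
  {"tx": 0.101, "ty": -0.105, "roll": 5.3},
  {"tx": 0.126, "ty": -0.131, "roll": 6.6},
  {"tx": 0.151, "ty": -0.158, "roll": 7.9},
  {"tx": 0.176, "ty": -0.184, "roll": 9.2},
  {"tx": 0.202, "ty": -0.21, "roll": 10.6},
  {"tx": 0.227, "ty": -0.237, "roll": 11.9},
  {"tx": 0.252, "ty": -0.263, "roll": 13.2},
  {"tx": 0.277, "ty": -0.289, "roll": 14.5},
  {"tx": 0.302, "ty": -0.315, "roll": 15.8},
  {"tx": 0.327, "ty": -0.342, "roll": 17.2},
  {"tx": 0.353, "ty": -0.368, "roll": 18.5},
  {"tx": 0.378, "ty": -0.394, "roll": 19.8},
  {"tx": 0.403, "ty": -0.421, "roll": 21.1},
  {"tx": 0.426, "ty": -0.445, "roll": 22.3},
  {"tx": 0.444, "ty": -0.464, "roll": 23.3},
  {"tx": 0.458, "ty": -0.478, "roll": 24, "fingers": 0.087},
])

```text
invalid input
```

Request:
drive_tool([
  {"tx": 0.009, "ty": -0.01, "tz": 0, "roll": 0.5, "fingers": 0.085},
])

```text
t: 0.23
tcp_pos: [0.2658, -0.5829, 0.2215]
eef_rot: [0.979, 0.201, -0.001, -0.0]
ft_force: [-0.6, 0.3, -0.3]
finger_gap: 0.984
```

Request:
drive_tool([
  {"tx": 0.018, "ty": -0.019, "tz": 0, "roll": 1, "fingers": 0.085},
  {"tx": 0.041, "ty": -0.043, "tz": 0, "roll": 2.2, "fingers": 0.085},
  {"tx": 0.067, "ty": -0.069, "tz": 0, "roll": 3.5, "fingers": 0.085},
  {"tx": 0.092, "ty": -0.095, "tz": 0, "roll": 4.8, "fingers": 0.085},
  {"tx": 0.117, "ty": -0.121, "tz": 0, "roll": 6.1, "fingers": 0.085},
  {"tx": 0.142, "ty": -0.148, "tz": 0, "roll": 7.4, "fingers": 0.085},
  {"tx": 0.167, "ty": -0.174, "tz": 0, "roll": 8.7, "fingers": 0.085},
  {"tx": 0.193, "ty": -0.2, "tz": 0, "roll": 10.1, "fingers": 0.085},
  {"tx": 0.218, "ty": -0.227, "tz": 0, "roll": 11.4, "fingers": 0.085},
  {"tx": 0.243, "ty": -0.253, "tz": 0, "roll": 12.7, "fingers": 0.085},
  {"tx": 0.268, "ty": -0.279, "tz": 0, "roll": 14, "fingers": 0.085},
  {"tx": 0.293, "ty": -0.305, "tz": 0, "roll": 15.3, "fingers": 0.085},
  {"tx": 0.318, "ty": -0.332, "tz": 0, "roll": 16.7, "fingers": 0.085},
  {"tx": 0.344, "ty": -0.358, "tz": 0, "roll": 18, "fingers": 0.085},
  {"tx": 0.369, "ty": -0.384, "tz": 0, "roll": 19.3, "fingers": 0.085},
  {"tx": 0.394, "ty": -0.411, "tz": 0, "roll": 20.6, "fingers": 0.085},
  {"tx": 0.417, "ty": -0.435, "tz": 0, "roll": 21.8, "fingers": 0.085},
  {"tx": 0.435, "ty": -0.454, "tz": 0, "roll": 22.8, "fingers": 0.085},
  {"tx": 0.449, "ty": -0.468, "tz": 0, "roll": 23.5, "fingers": 0.085},
])

```text
t: 1.82
tcp_pos: [0.4939, 0.0298, 0.2226]
eef_rot: [1.0, 0.001, 0.0, -0.0]
ft_force: [0.4, 0.1, -0.0]
finger_gap: 0.975
```

Request:
drive_tool([
  {"tx": -0.003, "ty": 0.001, "tz": 0.015, "roll": 0, "fingers": 0.085},
  {"tx": -0.006, "ty": 0.001, "tz": 0.045, "roll": 0, "fingers": 0.085},
  {"tx": -0.006, "ty": 0.001, "tz": 0.08, "roll": 0, "fingers": 0.085},
  {"tx": -0.006, "ty": 0.001, "tz": 0.11, "roll": 0, "fingers": 0.085},
  {"tx": -0.006, "ty": 0.001, "tz": 0.135, "roll": 0, "fingers": 0.085},
  {"tx": -0.006, "ty": 0.001, "tz": 0.157, "roll": 0, "fingers": 0.085},
  {"tx": -0.006, "ty": 0.001, "tz": 0.175, "roll": 0, "fingers": 0.085},
  {"tx": -0.006, "ty": 0.001, "tz": 0.187, "roll": 0, "fingers": 0.085},
  {"tx": -0.006, "ty": 0.001, "tz": 0.187, "roll": 0, "fingers": 0.085},
])

```text
t: 2.57
tcp_pos: [0.4854, 0.0256, 0.0331]
eef_rot: [1.0, -0.0, -0.003, -0.0]
ft_force: [-1.0, -0.5, -0.1]
finger_gap: 0.976
```

Run:
```python
from h import *
a=optics.read_camera('wrist');b=optics.read_camera('top')
cv2.imwrite('pics/c.png',np.hstack([a,cv2.resize(b[130:290,200:360],(288,288)).copy() if 0 else np.pad(cv2.resize(b[130:290,200:360],(284,284)),((0,100),(0,0),(0,0)))])[:,:,::-1])
print(r.state()['tcp_pos'])
```

```text
[0.4878 0.0258 0.0358]
```

View pics/c.png

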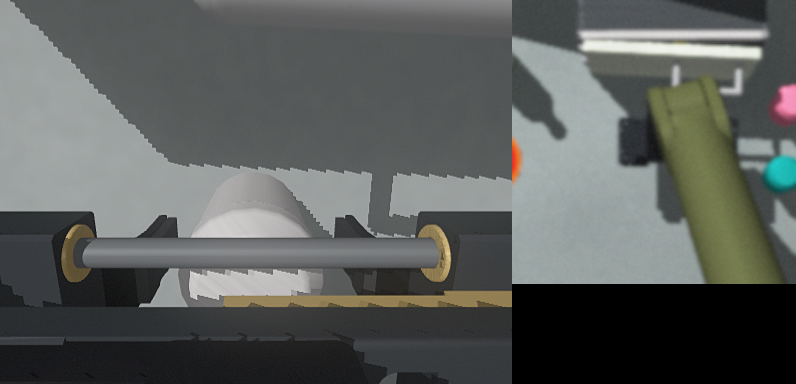

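The wrist view shows the silver shaker centred between the fingers at about (258,240). I close lightly.

Request:
drive_tool([
  {"tx": 0, "ty": 0, "tz": 0, "roll": 0, "fingers": 0.05},
  {"tx": 0, "ty": 0, "tz": 0, "roll": 0, "fingers": 0.05},
  {"tx": 0, "ty": 0, "tz": 0, "roll": 0, "fingers": 0.05},
  {"tx": 0, "ty": 0, "tz": 0, "roll": 0, "fingers": 0.05},
  {"tx": 0, "ty": 0, "tz": 0, "roll": 0, "fingers": 0.05},
], squeeze=6)

```text
t: 3.08
tcp_pos: [0.4881, 0.0258, 0.0361]
eef_rot: [1.0, -0.001, 0.001, 0.0]
ft_force: [0.1, 1.1, 0.7]
finger_gap: 0.683
```

Request:
drive_tool([
  {"tx": 0, "ty": -0.004, "tz": 0, "roll": 0, "fingers": 0.05},
  {"tx": -0.001, "ty": -0.012, "tz": 0, "roll": 0, "fingers": 0.05},
  {"tx": -0.001, "ty": -0.024, "tz": 0, "roll": 0, "fingers": 0.05},
  {"tx": -0.002, "ty": -0.04, "tz": 0, "roll": 0, "fingers": 0.05},
  {"tx": -0.003, "ty": -0.058, "tz": 0, "roll": 0, "fingers": 0.05},
  {"tx": -0.005, "ty": -0.078, "tz": 0, "roll": 0, "fingers": 0.05},
  {"tx": -0.006, "ty": -0.098, "tz": 0, "roll": 0, "fingers": 0.05},
  {"tx": -0.007, "ty": -0.118, "tz": 0, "roll": 0, "fingers": 0.05},
  {"tx": -0.008, "ty": -0.138, "tz": 0, "roll": 0, "fingers": 0.05},
  {"tx": -0.01, "ty": -0.158, "tz": 0, "roll": 0, "fingers": 0.05},
])

```text
t: 3.92
tcp_pos: [0.4779, 0.1846, 0.0359]
eef_rot: [1.0, -0.001, 0.0, 0.0]
ft_force: [0.4, -2.3, 2.7]
finger_gap: 0.676
```

Request:
drive_tool([
  {"tx": -0.001, "ty": -0.02, "tz": 0, "roll": 0, "fingers": 0.05},
  {"tx": -0.003, "ty": -0.04, "tz": 0, "roll": 0, "fingers": 0.05},
  {"tx": -0.004, "ty": -0.06, "tz": 0, "roll": 0, "fingers": 0.05},
  {"tx": -0.005, "ty": -0.08, "tz": 0, "roll": 0, "fingers": 0.05},
  {"tx": -0.006, "ty": -0.1, "tz": 0, "roll": 0, "fingers": 0.05},
  {"tx": -0.008, "ty": -0.118, "tz": 0, "roll": 0, "fingers": 0.05},
  {"tx": -0.009, "ty": -0.134, "tz": 0, "roll": 0, "fingers": 0.05},
  {"tx": -0.01, "ty": -0.148, "tz": 0, "roll": 0, "fingers": 0.05},
  {"tx": -0.01, "ty": -0.159, "tz": 0, "roll": 0, "fingers": 0.05},
  {"tx": -0.01, "ty": -0.166, "tz": 0, "roll": 0, "fingers": 0.05},
  {"tx": -0.01, "ty": -0.168, "tz": 0, "roll": 0, "fingers": 0.05},
  {"tx": -0.01, "ty": -0.168, "tz": 0, "roll": 0, "fingers": 0.05},
])

```text
t: 4.92
tcp_pos: [0.4676, 0.3528, 0.0358]
eef_rot: [1.0, -0.0, -0.0, -0.0]
ft_force: [-0.4, -0.6, 4.8]
finger_gap: 0.68
```

Run:
```python
from h import *
print(r.state()['tcp_pos'],r.state()['ft_force'])
b=optics.read_camera('top');c=optics.read_camera('scene')
cv2.imwrite('pics/d.png',np.hstack([cv2.resize(b[150:300,120:270],(400,400)),cv2.resize(c[150:300,240:390],(400,400))])[:,:,::-1])
```

```text
[0.4676 0.3528 0.0358] [-0.3811 -0.562   4.8319]
```

View pics/d.png

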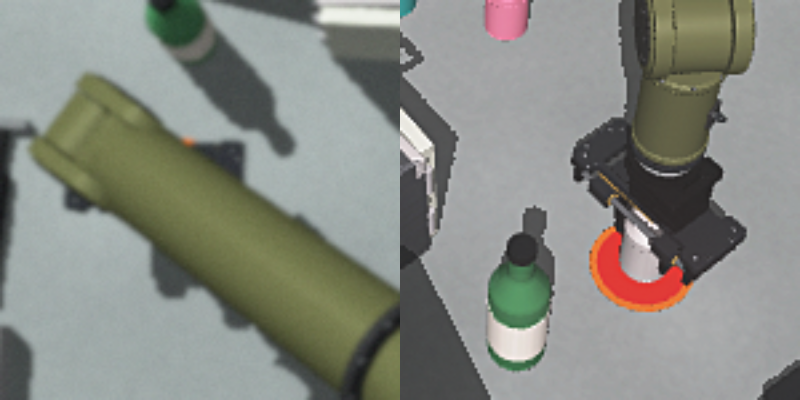

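In the scene crop, the shaker stands on the mat with the base at about (640,270) and an even ring of red around it. I release and rise.

Request:
drive_tool([
  {"tx": 0, "ty": 0, "tz": 0, "roll": 0, "fingers": 0.07},
  {"tx": 0, "ty": 0, "tz": 0, "roll": 0, "fingers": 0.085},
  {"tx": 0, "ty": 0, "tz": 0, "roll": 0, "fingers": 0.085},
  {"tx": 0, "ty": 0, "tz": 0, "roll": 0, "fingers": 0.085},
  {"tx": 0, "ty": 0, "tz": -0.01, "roll": 0, "fingers": 0.085},
  {"tx": 0, "ty": 0, "tz": -0.03, "roll": 0, "fingers": 0.085},
  {"tx": 0, "ty": 0, "tz": -0.06, "roll": 0, "fingers": 0.085},
  {"tx": 0, "ty": 0, "tz": -0.095, "roll": 0, "fingers": 0.085},
  {"tx": 0, "ty": 0, "tz": -0.13, "roll": 0, "fingers": 0.085},
  {"tx": 0, "ty": 0, "tz": -0.16, "roll": 0, "fingers": 0.085},
  {"tx": 0, "ty": 0, "tz": -0.185, "roll": 0, "fingers": 0.085},
  {"tx": 0, "ty": 0, "tz": -0.2, "roll": 0, "fingers": 0.085},
])

```text
t: 6.02
tcp_pos: [0.4687, 0.3527, 0.2398]
eef_rot: [1.0, -0.0, 0.002, -0.001]
ft_force: [-0.1, 0.6, -1.0]
finger_gap: 0.978
```

Run:
```python
from h import *
T=optics.get_calibration('top');S=optics.get_calibration('scene')
s=r.state();print(s['tcp_pos'],s['ft_force'],s['joint_positions'])
c=optics.read_camera('scene')
cv2.imwrite('pics/e.png',cv2.resize(c[120:300,160:400],(800,600))[:,:,::-1])
for uv in((300,179.8),(320,180.6)): print('bar top',cast(T,uv,.156))
print('bar ends',cast(T,(289.9,180),.156),cast(T,(329.3,180),.156))
print('expected shaker px', proj(S,[.4672,.3525,.09]),proj(S,[.4672,.3525,0]))
```

```text
[0.4687 0.3527 0.2398] [-0.0937  0.5942 -0.9681] [ 0.0121  0.2654 -0.8351  1.5709  0.2006  1.3891 -2.4127]
bar top [0.567  0.0047 0.156 ]
bar top [ 0.5648 -0.0517  0.156 ]
bar ends [0.5664 0.0333 0.156 ] [ 0.5666 -0.0779  0.156 ]
expected shaker px [334.0815 231.8917] [330.6111 247.7864]
```

View pics/e.png

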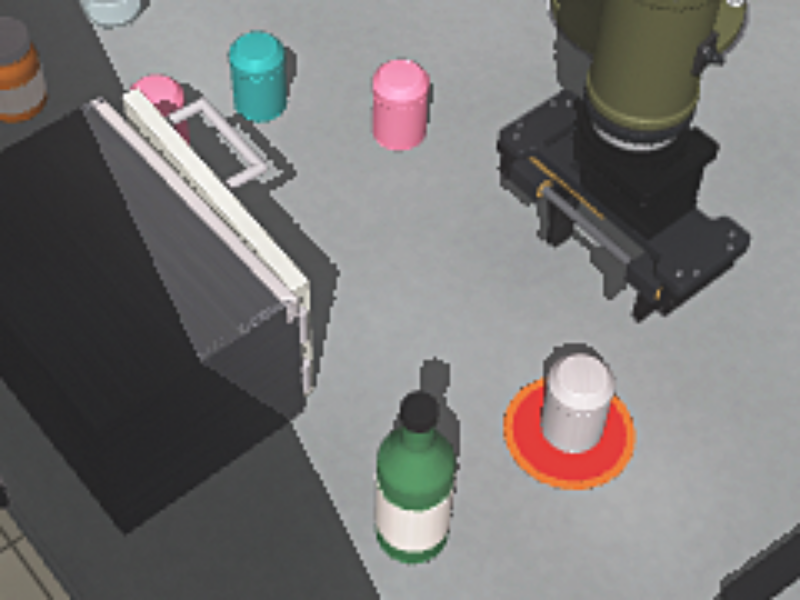

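The shaker cap is at crop (580,380), against a predicted (580,373) for the mat centre, and it stands upright on the mat. Now I close the fingers and move above the space behind the handle bar.

Request:
drive_tool([
  {"tx": 0, "ty": 0.01, "tz": 0, "roll": 0, "fingers": 0.0},
  {"tx": 0, "ty": 0.03, "tz": 0, "roll": 0, "fingers": 0.0},
  {"tx": 0.005, "ty": 0.06, "tz": 0, "roll": 0, "fingers": 0.0},
  {"tx": 0.015, "ty": 0.095, "tz": 0, "roll": 0, "fingers": 0.0},
  {"tx": 0.025, "ty": 0.13, "tz": 0, "roll": 0, "fingers": 0.0},
  {"tx": 0.036, "ty": 0.165, "tz": 0, "roll": 0, "fingers": 0.0},
  {"tx": 0.048, "ty": 0.2, "tz": 0, "roll": 0, "fingers": 0.0},
  {"tx": 0.06, "ty": 0.235, "tz": 0, "roll": 0, "fingers": 0.0},
  {"tx": 0.073, "ty": 0.27, "tz": 0, "roll": 0, "fingers": 0.0},
  {"tx": 0.088, "ty": 0.302, "tz": 0, "roll": 0, "fingers": 0.0},
  {"tx": 0.102, "ty": 0.33, "tz": 0, "roll": 0, "fingers": 0.0},
  {"tx": 0.114, "ty": 0.353, "tz": 0, "roll": 0, "fingers": 0.0},
  {"tx": 0.122, "ty": 0.369, "tz": 0, "roll": 0, "fingers": 0.0},
  {"tx": 0.124, "ty": 0.375, "tz": 0.005, "roll": 0, "fingers": 0.0},
  {"tx": 0.124, "ty": 0.375, "tz": 0.02, "roll": 0, "fingers": 0.0},
  {"tx": 0.124, "ty": 0.375, "tz": 0.04, "roll": 0, "fingers": 0.0},
  {"tx": 0.124, "ty": 0.375, "tz": 0.055, "roll": 0, "fingers": 0.0},
  {"tx": 0.124, "ty": 0.375, "tz": 0.06, "roll": 0, "fingers": 0.0},
  {"tx": 0.124, "ty": 0.375, "tz": 0.06, "roll": 0, "fingers": 0.0},
])

```text
t: 7.65
tcp_pos: [0.5898, -0.0222, 0.1735]
eef_rot: [1.0, 0.0, -0.002, -0.0]
ft_force: [-0.4, 0.8, 0.4]
finger_gap: 0.007
```

Run:
```python
from h import *
s=r.state();print(s['tcp_pos'],s['ft_force'],s['joint_positions'])
c=optics.read_camera('scene');b=optics.read_camera('top');w=optics.read_camera('wrist')
cv2.imwrite('pics/f.png',np.hstack([cv2.resize(c[110:210,180:280],(400,400)),cv2.resize(w,(400,300))[:,:].repeat(1,0) if 0 else np.pad(cv2.resize(w,(400,300)),((0,100),(0,0),(0,0)))])[:,:,::-1])
```

```text
[ 0.5898 -0.0222  0.1735] [-0.4029  0.7667  0.4183] [ 0.4886  0.2766 -0.585   1.6505  0.1575  1.2664 -1.6968]
```

View pics/f.png

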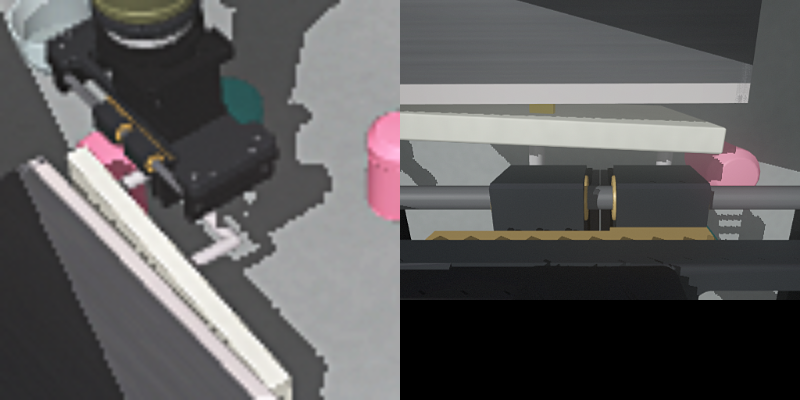

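The wrist view also shows the yellow catch strip at crop (541,107), just left of the fingers. Next I descend behind the bar and pull gently.

Request:
drive_tool([
  {"tx": 0.002, "ty": 0, "tz": 0.01, "roll": 0, "fingers": 0.0},
  {"tx": 0.002, "ty": 0, "tz": 0.022, "roll": 0, "fingers": 0.0},
  {"tx": 0.002, "ty": 0, "tz": 0.034, "roll": 0, "fingers": 0.0},
  {"tx": 0.002, "ty": 0, "tz": 0.04, "roll": 0, "fingers": 0.0},
  {"tx": 0.002, "ty": 0, "tz": 0.04, "roll": 0, "fingers": 0.0},
  {"tx": -0.003, "ty": 0, "tz": 0.04, "roll": 0, "fingers": 0.0},
  {"tx": -0.01, "ty": 0, "tz": 0.04, "roll": 0, "fingers": 0.0},
  {"tx": -0.018, "ty": 0, "tz": 0.04, "roll": 0, "fingers": 0.0},
  {"tx": -0.025, "ty": 0, "tz": 0.04, "roll": 0, "fingers": 0.0},
  {"tx": -0.03, "ty": 0, "tz": 0.04, "roll": 0, "fingers": 0.0},
  {"tx": -0.035, "ty": 0, "tz": 0.04, "roll": 0, "fingers": 0.0},
])

```text
t: 8.72
tcp_pos: [0.5564, -0.0234, 0.1362]
eef_rot: [1.0, -0.001, 0.001, 0.0]
ft_force: [2.6, 0.8, 0.8]
finger_gap: 0.003
```

Request:
drive_tool([
  {"tx": -0.003, "ty": 0, "tz": 0, "roll": 0, "fingers": 0.0},
  {"tx": -0.006, "ty": 0, "tz": 0, "roll": 0, "fingers": 0.0},
  {"tx": -0.008, "ty": 0, "tz": 0, "roll": 0, "fingers": 0.0},
  {"tx": -0.01, "ty": 0, "tz": 0, "roll": 0, "fingers": 0.0},
  {"tx": -0.01, "ty": 0, "tz": 0, "roll": 0, "fingers": 0.0},
])

```text
t: 9.13
tcp_pos: [0.549, -0.0232, 0.1361]
eef_rot: [1.0, -0.001, 0.003, -0.0]
ft_force: [8.5, 1.6, -3.4]
finger_gap: 0.003
```

Request:
drive_tool([
  {"tx": -0.003, "ty": 0, "tz": 0, "roll": 0, "fingers": 0.0},
  {"tx": -0.006, "ty": 0, "tz": 0, "roll": 0, "fingers": 0.0},
  {"tx": -0.007, "ty": 0, "tz": 0, "roll": 0, "fingers": 0.0},
  {"tx": -0.007, "ty": 0, "tz": 0, "roll": 0, "fingers": 0.0},
])

```text
t: 9.47
tcp_pos: [0.5476, -0.0227, 0.1367]
eef_rot: [1.0, -0.001, 0.009, -0.001]
ft_force: [22.9, 2.6, -13.8]
finger_gap: 0.008
```

Force rises at x = 0.548, so the catch has stopped the door. I relax and rise, then look.

Request:
drive_tool([
  {"tx": 0.006, "ty": 0, "tz": 0, "roll": 0, "fingers": 0.0},
  {"tx": 0.014, "ty": 0, "tz": 0, "roll": 0, "fingers": 0.0},
  {"tx": 0.02, "ty": 0, "tz": 0, "roll": 0, "fingers": 0.0},
  {"tx": 0.02, "ty": 0, "tz": 0, "roll": 0, "fingers": 0.0},
  {"tx": 0.02, "ty": 0, "tz": -0.015, "roll": 0, "fingers": 0.0},
  {"tx": 0.02, "ty": 0, "tz": -0.04, "roll": 0, "fingers": 0.0},
  {"tx": 0.02, "ty": 0, "tz": -0.065, "roll": 0, "fingers": 0.0},
  {"tx": 0.02, "ty": 0, "tz": -0.075, "roll": 0, "fingers": 0.0},
  {"tx": 0.02, "ty": 0, "tz": -0.075, "roll": 0, "fingers": 0.0},
])

```text
t: 10.22
tcp_pos: [0.5608, -0.0234, 0.213]
eef_rot: [1.0, -0.001, 0.002, 0.0]
ft_force: [0.5, 0.1, 0.4]
finger_gap: 0.007
```

Run:
```python
from h import *
s=r.state();print(s['tcp_pos'],s['ft_force'])
W=optics.get_calibration('wrist')
w=optics.read_camera('wrist');cv2.imwrite('pics/g0.png',w[:,:,::-1])
h=cv2.cvtColor(w,cv2.COLOR_RGB2HSV)
y=(h[...,0]>15)&(h[...,0]<36)&(h[...,1]>90); y[200:]=0
for st,c in blobs(y,8): print('yellow',st,c,cast(W,c,.148),cast(W,(st[0],c[1]),.148),cast(W,(st[0]+st[2],c[1]),.148))
cv2.imwrite('pics/g.png',cv2.resize(w[40:200,100:400],(800,427))[:,:,::-1])
np.savez('pics/g.npz',K=W['intrinsics'],R=W['R'],t=W['t'])
```

```text
[ 0.5608 -0.0234  0.213 ] [0.4568 0.0783 0.3746]
yellow [174, 79, 36, 56, 1503] [191.491 104.984] [0.6282 0.0206 0.148 ] [0.6282 0.0327 0.148 ] [0.6282 0.0078 0.148 ]
```

View pics/g.png

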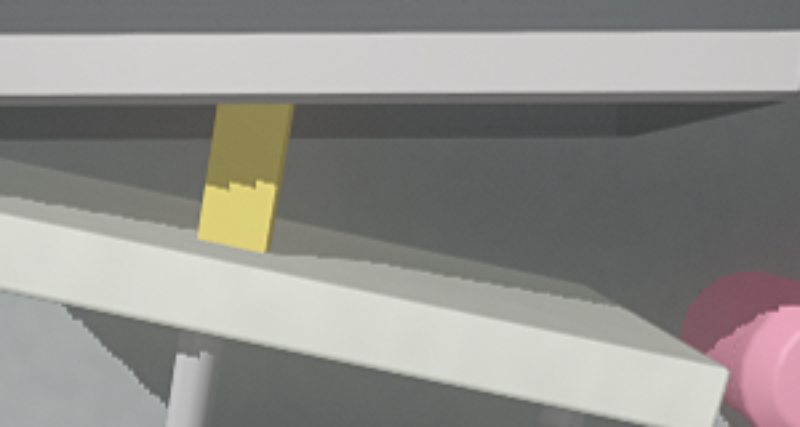

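Run:
```python
from h import *
d=np.load('pics/g.npz');W=dict(intrinsics=d['K'],R=d['R'],t=d['t'])
print('cam',-W['R'].T@W['t'])
f=lambda x,y:(100+(x+.5)/2.6667-.5,40+(y+.5)/2.6667-.5)
for n,x,y,z in [('bright top',255,32,.18),('bright bottom',255,94,.18),('dark bottom',255,103,.155),
 ('door inner edge',30,200,.18),('door inner edge',235,245,.18),('door inner edge',400,264,.18),('door inner edge',610,303,.18),('door end',727,370,.18),('door outer',30,292,.18),('door outer',400,368,.18),('catch L lip',217,105,.148),('catch R lip',293,105,.148),('catch L door',198,240,.148),('catch R door',267,252,.148)]:
    print(n,cast(W,f(x,y),z))
```

```text
cam [ 0.6255 -0.0236  0.3767]
bright top [0.6574 0.0108 0.18  ]
bright bottom [0.6447 0.0113 0.18  ]
dark bottom [0.6451 0.0159 0.155 ]
door inner edge [0.6222 0.063  0.18  ]
door inner edge [0.6122 0.0174 0.18  ]
door inner edge [ 0.6078 -0.0202  0.18  ]
door inner edge [ 0.5988 -0.0688  0.18  ]
door end [ 0.583  -0.0973  0.18  ]
door outer [0.6015 0.0653 0.18  ]
door outer [ 0.5835 -0.0201  0.18  ]
catch L lip [0.6452 0.0268 0.148 ]
catch R lip [0.6452 0.0075 0.148 ]
catch L door [0.6113 0.0338 0.148 ]
catch R door [0.6082 0.0157 0.148 ]
```

The wrist view shows the yellow strip from crop (255,105) at the lip to (232,246) at the door. That puts its centre at mid-gap near (0.628, 0.0205), with the door at about 0.21 rad and the gap about 34 mm. I go above it.

Request:
drive_tool([
  {"tx": 0.006, "ty": -0.004, "tz": 0, "roll": 1, "fingers": 0.0},
  {"tx": 0.02, "ty": -0.013, "tz": 0, "roll": 3, "fingers": 0.0},
  {"tx": 0.038, "ty": -0.025, "tz": 0, "roll": 4, "fingers": 0.0},
  {"tx": 0.054, "ty": -0.036, "tz": 0, "roll": 6, "fingers": 0.0},
  {"tx": 0.064, "ty": -0.043, "tz": 0, "roll": 6, "fingers": 0.0},
  {"tx": 0.066, "ty": -0.044, "tz": 0, "roll": 6, "fingers": 0.0},
  {"tx": 0.066, "ty": -0.044, "tz": 0, "roll": 6, "fingers": 0.0},
  {"tx": 0.066, "ty": -0.044, "tz": 0, "roll": 6, "fingers": 0.0},
])

```text
t: 10.93
tcp_pos: [0.6245, 0.0199, 0.2091]
eef_rot: [0.999, -0.053, -0.001, 0.0]
ft_force: [0.6, 0.2, -0.9]
finger_gap: 0.006
```

Run:
```python
from h import *
s=r.state();print(s['tcp_pos'],s['ft_force'],s['eef_rot'])
c=optics.read_camera('scene')
cv2.imwrite('pics/i.png',cv2.resize(c[110:230,170:290],(600,600))[:,:,::-1])
```

```text
[0.6245 0.0199 0.2091] [ 0.5592  0.2339 -0.8531] [ 0.9986 -0.0529 -0.0014  0.0004]
```

View pics/i.png

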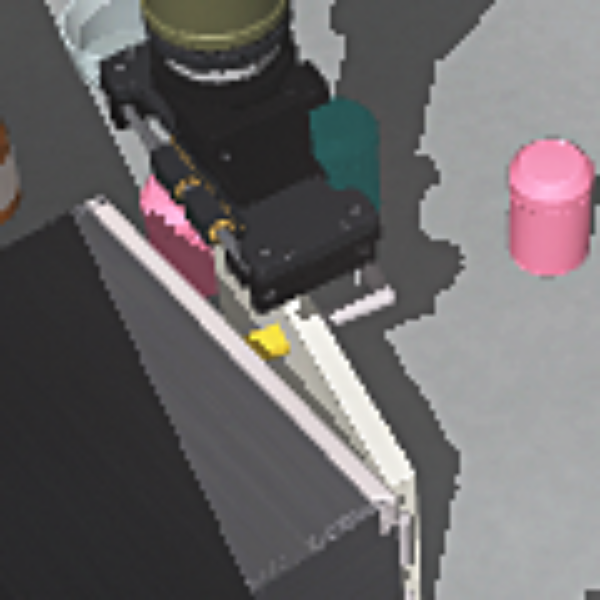

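The scene view shows the gripper above the gap, with the yellow catch visible at crop (270,340) just below the fingers. I descend slowly and feel.

Request:
drive_tool([
  {"tx": 0.003, "ty": 0, "tz": 0.008, "roll": 0, "fingers": 0.0},
  {"tx": 0.003, "ty": 0, "tz": 0.018, "roll": 0, "fingers": 0.0},
  {"tx": 0.003, "ty": 0, "tz": 0.028, "roll": 0, "fingers": 0.0},
  {"tx": 0.003, "ty": 0, "tz": 0.038, "roll": 0, "fingers": 0.0},
  {"tx": 0.003, "ty": 0, "tz": 0.045, "roll": 0, "fingers": 0.0},
  {"tx": 0.003, "ty": 0, "tz": 0.05, "roll": 0, "fingers": 0.0},
  {"tx": 0.003, "ty": 0, "tz": 0.05, "roll": 0, "fingers": 0.0},
])

```text
t: 11.57
tcp_pos: [0.6277, 0.02, 0.1587]
eef_rot: [0.999, -0.053, -0.001, 0.0]
ft_force: [-0.3, 0.6, -0.5]
finger_gap: 0.006
```

Request:
drive_tool([
  {"tx": 0, "ty": 0, "tz": 0.004, "roll": 0, "fingers": 0.0},
  {"tx": 0, "ty": 0, "tz": 0.007, "roll": 0, "fingers": 0.0},
  {"tx": 0, "ty": 0, "tz": 0.01, "roll": 0, "fingers": 0.0},
  {"tx": 0, "ty": 0, "tz": 0.012, "roll": 0, "fingers": 0.0},
  {"tx": 0, "ty": 0, "tz": 0.014, "roll": 0, "fingers": 0.0},
  {"tx": 0, "ty": 0, "tz": 0.014, "roll": 0, "fingers": 0.0},
])

```text
t: 12.07
tcp_pos: [0.6288, 0.0202, 0.1469]
eef_rot: [0.999, -0.053, 0.0, 0.0]
ft_force: [-0.2, -0.3, 3.0]
finger_gap: 0.007
```

That is the catch: 3 N at z = 0.147. I press it.

Request:
drive_tool([
  {"tx": 0, "ty": 0, "tz": 0.003, "roll": 0, "fingers": 0.0},
  {"tx": 0, "ty": 0, "tz": 0.006, "roll": 0, "fingers": 0.0},
  {"tx": 0, "ty": 0, "tz": 0.009, "roll": 0, "fingers": 0.0},
  {"tx": 0, "ty": 0, "tz": 0.012, "roll": 0, "fingers": 0.0},
  {"tx": 0, "ty": 0, "tz": 0.013, "roll": 0, "fingers": 0.0},
  {"tx": 0, "ty": 0, "tz": 0.013, "roll": 0, "fingers": 0.0},
  {"tx": 0, "ty": 0, "tz": 0.013, "roll": 0, "fingers": 0.0},
])

```text
t: 12.65
tcp_pos: [0.6292, 0.0201, 0.1346]
eef_rot: [0.999, -0.053, 0.001, 0.0]
ft_force: [-1.6, -0.2, 7.9]
finger_gap: 0.003
```

Request:
drive_tool([
  {"tx": -0.004, "ty": 0, "tz": 0, "roll": 3, "fingers": 0.0},
  {"tx": -0.008, "ty": 0, "tz": 0, "roll": 6, "fingers": 0.0},
  {"tx": -0.012, "ty": 0, "tz": 0, "roll": 7, "fingers": 0.0},
  {"tx": -0.016, "ty": 0, "tz": 0, "roll": 9, "fingers": 0.0},
  {"tx": -0.02, "ty": 0, "tz": 0, "roll": 10, "fingers": 0.0},
  {"tx": -0.024, "ty": -0.001, "tz": 0, "roll": 12, "fingers": 0.0},
  {"tx": -0.028, "ty": -0.002, "tz": 0, "roll": 13, "fingers": 0.0},
])

```text
t: 13.23
tcp_pos: [0.6032, 0.0247, 0.1353]
eef_rot: [0.986, -0.167, 0.003, -0.0]
ft_force: [1.2, -1.7, 7.4]
finger_gap: 0.008
```

Request:
drive_tool([
  {"tx": -0.004, "ty": 0, "tz": 0, "roll": 2, "fingers": 0.0},
  {"tx": -0.009, "ty": 0.001, "tz": 0, "roll": 4, "fingers": 0.0},
  {"tx": -0.014, "ty": 0.001, "tz": 0, "roll": 5, "fingers": 0.0},
  {"tx": -0.019, "ty": 0.001, "tz": 0, "roll": 7, "fingers": 0.0},
  {"tx": -0.024, "ty": 0.001, "tz": 0, "roll": 9, "fingers": 0.0},
  {"tx": -0.029, "ty": 0, "tz": 0, "roll": 11, "fingers": 0.0},
  {"tx": -0.034, "ty": 0, "tz": 0, "roll": 13, "fingers": 0.0},
  {"tx": -0.039, "ty": -0.001, "tz": 0, "roll": 15, "fingers": 0.0},
  {"tx": -0.045, "ty": -0.002, "tz": 0, "roll": 17, "fingers": 0.0},
  {"tx": -0.05, "ty": -0.004, "tz": 0, "roll": 19, "fingers": 0.0},
])

```text
t: 14.07
tcp_pos: [0.5573, 0.0454, 0.1354]
eef_rot: [0.945, -0.327, 0.003, -0.001]
ft_force: [1.0, -1.4, 7.6]
finger_gap: 0.008
```

Run:
```python
from h import *
s=r.state();print(s['tcp_pos'],s['ft_force'],s['eef_rot'],s['joint_positions'])
c=optics.read_camera('scene')
cv2.imwrite('pics/j.png',cv2.resize(c[110:300,150:350],(600,570))[:,:,::-1])
```

```text
[0.5573 0.0454 0.1354] [ 0.982  -1.4441  7.568 ] [ 0.945  -0.327   0.0029 -0.0009] [ 0.3493  0.2254 -0.5391  1.7801  0.1265  1.1642 -2.4652]
```

View pics/j.png

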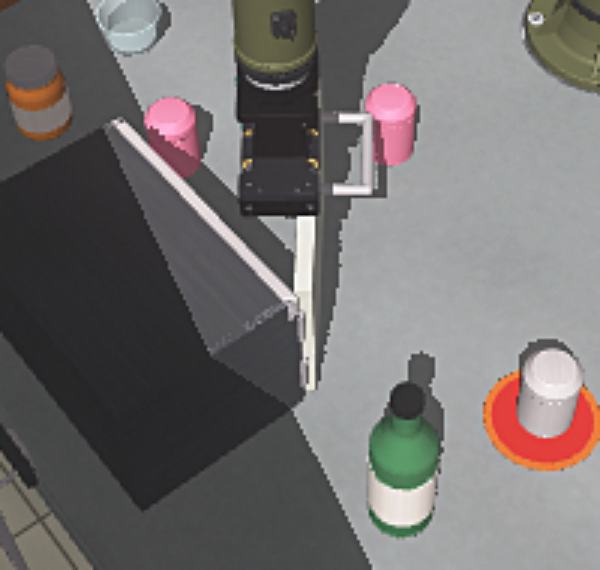

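The scene view shows the door past the catch, edge-on to the camera at about 0.66 rad. The handle is at crop (350,150) and the shaker is untouched on the mat at (548,395). Joint 7 is near its limit, so I keep pushing without further roll, raised off the strip.

Request:
drive_tool([
  {"tx": -0.002, "ty": 0, "tz": -0.01, "roll": 0, "fingers": 0.0},
  {"tx": -0.005, "ty": 0, "tz": -0.018, "roll": -1, "fingers": 0.0},
  {"tx": -0.01, "ty": 0, "tz": -0.02, "roll": -1, "fingers": 0.0},
  {"tx": -0.016, "ty": 0, "tz": -0.02, "roll": -2, "fingers": 0.0},
  {"tx": -0.022, "ty": 0, "tz": -0.02, "roll": -3, "fingers": 0.0},
  {"tx": -0.028, "ty": 0, "tz": -0.02, "roll": -4, "fingers": 0.0},
  {"tx": -0.034, "ty": -0.001, "tz": -0.02, "roll": -5, "fingers": 0.0},
  {"tx": -0.04, "ty": -0.001, "tz": -0.02, "roll": -6, "fingers": 0.0},
  {"tx": -0.046, "ty": -0.003, "tz": -0.02, "roll": -7, "fingers": 0.0},
  {"tx": -0.052, "ty": -0.005, "tz": -0.02, "roll": -8, "fingers": 0.0},
  {"tx": -0.058, "ty": -0.007, "tz": -0.02, "roll": -9, "fingers": 0.0},
  {"tx": -0.064, "ty": -0.009, "tz": -0.02, "roll": -10, "fingers": 0.0},
  {"tx": -0.07, "ty": -0.011, "tz": -0.02, "roll": -11, "fingers": 0.0},
  {"tx": -0.075, "ty": -0.013, "tz": -0.02, "roll": -12, "fingers": 0.0},
  {"tx": -0.079, "ty": -0.014, "tz": -0.02, "roll": -12, "fingers": 0.0},
  {"tx": -0.082, "ty": -0.016, "tz": -0.02, "roll": -12, "fingers": 0.0},
  {"tx": -0.082, "ty": -0.016, "tz": -0.02, "roll": -12, "fingers": 0.0},
])

```text
t: 15.53
tcp_pos: [0.4996, 0.1095, 0.1535]
eef_rot: [0.974, -0.225, -0.001, -0.0]
ft_force: [-0.1, 0.1, 0.0]
finger_gap: 0.009
```

Run:
```python
from h import *
s=r.state();print(s['tcp_pos'],s['ft_force'],s['eef_rot'],s['joint_positions'])
c=optics.read_camera('scene')
cv2.imwrite('pics/k.png',cv2.resize(c[110:300,150:350],(600,570))[:,:,::-1])
```

```text
[0.4996 0.1095 0.1535] [-0.1016  0.0683  0.0209] [ 0.9744 -0.225  -0.0005 -0.0001] [ 0.3171  0.1132 -0.6168  1.8615  0.0698  1.1893 -2.3473]
```

View pics/k.png

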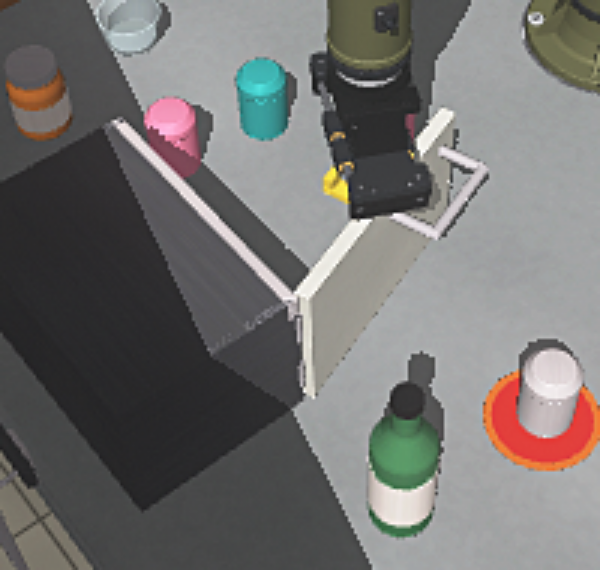

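The door is now wide open, running from crop (305,300) to (440,115). I back off the door and rise clear.

Request:
drive_tool([
  {"tx": 0.004, "ty": 0, "tz": 0, "roll": 0, "fingers": 0.0},
  {"tx": 0.008, "ty": 0, "tz": -0.008, "roll": 0, "fingers": 0.0},
  {"tx": 0.008, "ty": 0, "tz": -0.025, "roll": 0, "fingers": 0.0},
  {"tx": 0.008, "ty": 0, "tz": -0.05, "roll": 0, "fingers": 0.0},
  {"tx": 0.01, "ty": 0, "tz": -0.08, "roll": 0, "fingers": 0.0},
  {"tx": 0.02, "ty": 0.01, "tz": -0.1, "roll": 0, "fingers": 0.0},
  {"tx": 0.04, "ty": 0.035, "tz": -0.11, "roll": 0, "fingers": 0.0},
  {"tx": 0.06, "ty": 0.065, "tz": -0.11, "roll": 0, "fingers": 0.0},
  {"tx": 0.07, "ty": 0.1, "tz": -0.11, "roll": 0, "fingers": 0.0},
  {"tx": 0.08, "ty": 0.13, "tz": -0.11, "roll": 0, "fingers": 0.0},
  {"tx": 0.08, "ty": 0.16, "tz": -0.11, "roll": 0, "fingers": 0.0},
  {"tx": 0.08, "ty": 0.18, "tz": -0.11, "roll": 0, "fingers": 0.0},
  {"tx": 0.08, "ty": 0.19, "tz": -0.11, "roll": 0, "fingers": 0.0},
  {"tx": 0.08, "ty": 0.19, "tz": -0.11, "roll": 0, "fingers": 0.0},
])

```text
t: 16.75
tcp_pos: [0.4882, -0.1001, 0.2639]
eef_rot: [0.974, -0.228, 0.0, 0.0]
ft_force: [-0.3, -0.1, -0.5]
finger_gap: 0.008
```

Run:
```python
from h import *
s=r.state();print(s['tcp_pos'],s['ft_force'],s['joint_positions'])
b=optics.read_camera('top');c=optics.read_camera('scene')
cv2.imwrite('pics/l_top.png',b[:,:,::-1]);cv2.imwrite('pics/l_scene.png',c[:,:,::-1])
cv2.imwrite('pics/l.png',np.vstack([cv2.resize(b[130:280,100:360],None,fx=2,fy=2),cv2.resize(c[110:260,150:410],None,fx=2,fy=2)])[:,:,::-1])
```

```text
[ 0.4882 -0.1001  0.2639] [-0.3059 -0.1058 -0.4697] [ 0.5666 -0.0049 -0.414   1.7412 -0.0013  1.4049 -1.8776]
```

View pics/l.png

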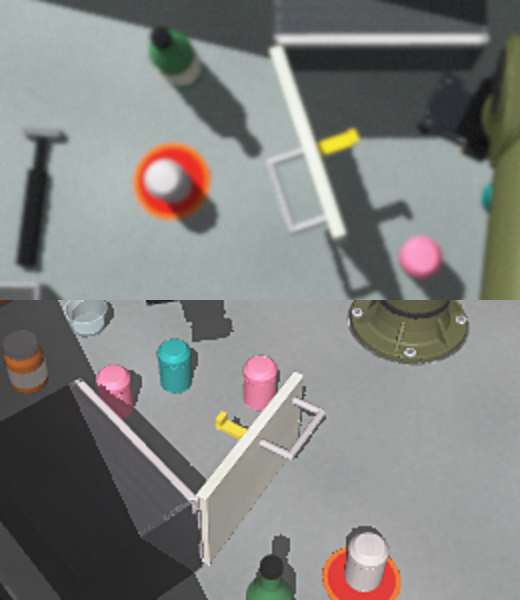

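The top crop shows the door from (276,48) to (340,236), the yellow catch at (340,141), and the shaker cap at (165,180) on the mat at (172,181). I check the numbers.

Run:
```python
from h import *
T=optics.get_calibration('top');S=optics.get_calibration('scene')
f=lambda x,y:(100+(x+.5)/2-.5,130+(y+.5)/2-.5)
a=cast(T,f(276,48),.18);b=cast(T,f(340,236),.18);d=b-a
print('door',a,b,np.linalg.norm(d),'angle',np.arctan2(-d[0],-d[1]))
print('shaker top-view',cast(T,f(165.5,179),.09))
g=lambda x,y:(150+(x+.5)/2-.5,110+(y-300+.5)/2-.5)
print('shaker scene',cast(S,g(368,547),.09), 'tri',tri([(T,f(165.5,179)),(S,g(368,547))]))
for n in('top','scene'):
    A=cv2.imread(f'pics/a_{n}.png');B=cv2.imread(f'pics/l_{n}.png')
    m=(cv2.absdiff(A,B).max(2)>50)
    boxes={'top':{'oil':(172,140,204,176),'lifter':(105,190,135,265),'ramekin':(410,198,445,232),'rub':(390,145,425,176)},
     'scene':{'oil':(270,235,300,290),'lifter':(350,265,425,325),'ramekin':(180,103,207,130),'rub':(150,122,176,160)}}[n]
    for k,(x0,y0,x1,y1) in boxes.items(): print(n,k,int(m[y0:y1,x0:x1].sum()))
```

```text
door [0.6367 0.1805 0.18  ] [0.3743 0.0897 0.18  ] 0.2775747637689396 angle 1.2377124981067014
shaker top-view [0.4609 0.3465 0.09  ]
shaker scene [0.4712 0.3552 0.09  ] tri [0.4627 0.3493 0.0743]
top oil 0
top lifter 0
top ramekin 0
top rub 8
scene oil 0
scene lifter 0
scene ramekin 0
scene rub 0
```

Door at about 1.24 rad, shaker within about 10 mm of the mat centre, bystanders unchanged, arm clear. I hand the job in.

Run:
```python
from h import *
print(job.finish_job()); s=r.state(); print(s['t'],s['ft_force'])
```

```text
the job is handed in; nothing more can be done
None
the job is handed in; nothing more can be done
```

I slid the shaker onto the mat, opened the locker past its child catch, and handed the job in at about 17 s of the 67 s allowed. I got no verdict.

- **Shaker:** I gripped it lightly at 6 N, slid it along the shelf without lifting, and released it on the mat. The top and scene views put it 4 to 9 mm from the mat's centre; the limit is 30 mm. The two views differ by about 13 mm, which I put down to imprecise cap picks. It is upright.
- **Catch:** I pulled the door by the handle until the catch stopped it, at about 0.21 rad. I felt the catch with closed fingers (3 N at 147 mm height) and pressed it about 13 mm, to 7.9 N. I held it down while pushing the door past it.
- **Door:** After letting go, it measured about 1.24 rad (71°) in the top view; 1.03 rad was needed.
- **Other objects:** The ramekin, lifter, oil bottle and jar look unmoved when the first and last pictures are compared. The only difference was 8 changed pixels at the jar in the top view and none in the scene view, which is most likely the arm's shadow.
- **Arm:** It ended clear of everything, with force readings near zero.

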